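Tap a riser block home under a propped mirror frame

ROBOT

A 6-joint arm with a two-finger parallel gripper is mounted at the origin on the work surface. World frame = base frame: x ahead of the robot, y to its left, z up, the work surface at z = 0. Lengths are in mm, angles in rad, forces in N, time in s.
With the tool pointing down it reaches from about 350 to 975 mm from the base axis. Payload 7.1 kg.
Tool frame: the origin (TCP) lies at the centre of the arm's flange, where the gripper is bolted on; the fingertips stand 182 mm ahead of it and the grasp point (between the pads) lies 163 mm ahead of it; z points along the fingers, y is the line along which they close (so a half turn about z gives the same grasp; the last joint's range is limited). The gripper opens to 88 mm and grips with 3 to 60 N. Pads are 20 mm wide; open, the fingers measure 115 mm over their backs; the gripper's body (75 mm by 178 mm) begins 61 mm behind the grasp point.
Start: joints at [-1.232, 0.423, 1.63, -0, 1.089, -0.019], TCP at [218.901, -585.396, 404.675] pointing down, gripper open.
Joint ranges: [-3, 3], [-0.9, 2.11], [0.09, 2.58], [-1.31, 4.45], [0.11, 2.69], [-2.54, 2.54]. Speed limits (rad/s): [2.39, 2.39, 3.01, 3.14, 3.14, 3.14].

INTERFACE

Orientations are given as a rotation vector (axis times angle).
In Python, from workcell import readout, get_image, ctrl gives the robot as it stands.
- The arm moves only by the tool step_arm, never from a script. Its argument "targets" is a list that holds one entry, the list of rows, each a list of 7 numbers: the shift along the world's x, y, z as a fraction of full scale, then the turn, a rotation vector about the world's x, y, z as a fraction of full scale, then the opening, from 0 (shut) to 1 (fully open). In form: [[[dx, dy, dz, wx, wy, wz, claw], ...]]. A call has exactly 5 rows; each row shifts and turns the commanded pose from where the row before left it; what a row does not reach is not made up. Full scale, the value 1, is 0.05 m for a shift and 4 degrees for a turn. A row lasts 1/8 s, in which the tool goes at most 62.5 mm and 10.7 degrees, less where a joint would pass 70% of its speed; a pose out of reach is approached as far as the arm can. A call with a number of a shift or a turn outside -1 to 1 is refused whole. A call with a gripper value outside its range is refused whole. The fingers move at their own pace and stop on an object; the grip force is fixed at half the most. Time passes only in rows, so rows that do not move let the fingers close, or fill a call up. It gives the time, the measured TCP pose, the force, the opening and the grip force at its end, in the units of the state.
- readout.get_obs(): the state, without advancing time (a new reading comes with each control period).
- get_image(name): name is "side" or "top" or "wrist"; returns a dict with "pixels" (420x560x3 uint8, red, green, blue), "intrinsics" (3x3 intrinsics, pixels), "extrinsics" (4x4, takes a point from world to camera coordinates). Camera axes: x right, y down, z forward; pixel columns grow to the right and rows downward; lengths in mm; the calibration is good to about 2 mm. A picture is of the moment at which its call begins. There is no depth.
- ctrl.close_job(): hands the job in; it is judged then, once.
The state is a dict: "t": time; "qpos": joint angles; "qvel": joint speeds; "joint_torque": joint torques, N m; "ee_pos": TCP position; "orientation": TCP orientation; "ft_force": force on the tool from outside, world axes, zero at the start; "moment": the same for the moment, N m; "width": finger opening in mm; "grasp_force": force on a finger pad.
Only numpy, scipy, OpenCV 4.12 (cv2) and the standard library are available. Lean on these libraries where they do the work, as an engineer would, in place of code of your own. Each camera call takes 0.05 s, during which the arm holds its last target. There are 200 camera calls.

TASK

Pick up the brass-footed tapper and, touching the wooden riser block with nothing but the tapper, nudge it slowly and gently further in under the propped mirror frame until it rests against the stop hidden inside, without driving that stop back or bumping the stand or frame with the hand. Then stand the tapper upright, wholly on the round cork mat, and let go of it. Leave the black jar, the tin and the carton where they are.

Things in the scene. Friction and masses are not known exactly. Their poses are not given: they have to be found in the camera images.
- stand: Fixed plywood stand carrying a round mirror frame. Origin: on the bench below the point of the frame's rim nearest the robot; x: level, along the channel, in under the frame, away from the robot; z up. Base board 124 mm wide, 12 mm thick, x = -120 to 280 mm. On it a channel 72 mm wide along x: low rails (tops at 30 mm) from x = -120 to 60 mm, cheeks 14 mm thick up to the frame beyond.
- frame_rim (a point): Point of the round frame's rim nearest the robot, on its underside, straight above the stand's origin. The mirror in its dark red wooden frame lies flat on the cheeks: 320 mm across, underside 128 mm and top 155 mm above the bench, its centre 160 mm along the stand's x. An upright tool cannot reach far enough under it: lean the tool's top back towards the robot, 35 to 45 degrees.
- channel_mouth (a point): Middle of the channel floor where the cheeks begin, 60 mm along the stand's x. Deeper in, unseen, is a wooden stop (stop_c0), set differently each time: with the riser block against it, the block's near face is 38 to 60 mm in under the frame's rim (stand x = 38 to 60 mm). Its lightly clamped mount holds firm up to about 20 N and slides back if pushed harder.
- riser_mid (a point): Centre of the riser block: loose pale wood with a green top band, 110 mm long (along the channel), 66 wide, 104 high, about 0.3 kg, standing on the base board with 3 mm play either side; centre 64 mm above the bench. Its near face (towards the robot) is 55 mm from the centre; at the start it is 10 to 40 mm outside the rim. It slides with 1 to 4 N; at the stop resistance rises sharply.
- tapper_mid (a point): Centre (half-way up) of the tapper, a loose hand tool standing upright: 190 mm tall, 0.3 kg. Round brass foot 44 mm across, 30 mm high, its edge rounded 3 mm; on the same axis a square wooden handle, 26 x 26 mm, from 30 to 190 mm above the underside. z is the axis, up; x and y are square to the handle's faces. Hold it about 150 mm above the underside and push with the foot's edge.
- mat: Round cork mat fixed to the bench, 120 mm across, 4 mm thick. Origin: centre of its underside.
- bottle: Bystander: black jar with a paper label, 60 mm across, 130 mm tall. Origin: centre of its underside.
- tin: Bystander: white tin with a yellow foot band, 72 mm across, 87 mm tall. Origin: centre of its underside.
- carton: Bystander: dark blue carton, 70 x 90 x 60 mm high. Origin: centre of its underside.
Mind the look-alikes: they are no part of the job. Several things have the shape of the mat; the one meant has the colours described above.

How it is judged (in metres and radians):
On the way, in this order (a step that is already met when the one before it is completed fails the run):
1. the tapper is picked up (lifted at least 30 mm in the fingers) (height (world z) of tapper_mid above 0.125 m and contact force between the fingers and tapper above 1 N), for 0.2 s.
2. the riser block rests against the hidden stop (gap under 3 mm) (distance between riser_mid and stop_c0 below 0.068 m), for 0.2 s.
At the end, for the whole second after the job is handed in: The riser block is at rest within 3 mm of the hidden stop; the tapper stands upright (within 0.1 rad) and still on the cork mat, its axis within 38 mm of the mat's centre, released (distance between riser_mid and stop_c0 below 0.068 m and linear speed of each of riser, tapper below 0.02 m/s and horizontal distance between tapper_mid and mat below 0.038 m and angle between tapper_mid's own z axis and vertical below 0.1 rad and height (world z) of tapper_mid below 0.104 m); the robot touches nothing.
It fails at once if the hand or arm touches the riser block (contact force between any of the fingers, the arm and riser above 1 N).
It fails at once if the riser block is shoved fast (over 0.2 m/s) (linear speed of riser above 0.2 m/s).
It fails at once if the stop is driven back more than 5 mm (distance of stop_c0 from where it was at the start of the episode above 0.005 m).
It fails at once if the hand or arm bumps the stand or frame (over 8 N) (contact force between any of the fingers, the arm and stand above 8 N).
It fails at once if the jar, tin or carton is disturbed (moved over 15 mm or tipped) (distance of any of bottle, tin, carton from where it was at the start of the episode above 0.015 m or angle between any of bottle, tin, carton's own z axis and vertical above 0.3 rad).
It also fails if it takes over 64 s, if anything falls off the work surface, if the arm or the gripper's body presses on something with over 40 N, if the wrist force passes 120 N, or if a joint passes its speed limit or range.

## Working session

There is one attempt and no reset: what is moved stays moved. The work goes in short steps, Python scripts to look and compute and a tool call to move; the robot and the scene stay as the last step left them, time stands still between calls to the robot, and variables do not carry over. Pictures are saved under pics/ and viewed, at most 10 in all, crops included, and the job is handed in when it is done.

Besides the shell and the picture viewer there is one more tool, called after ">>>" as name(argument=value, ...), one argument or row to a line, values as JSON. step_arm: Moves the arm, as the interface text tells. Shift numbers are shares of 0.05 m and turn numbers shares of 4 degrees, none past 1 either way. Its arguments: {"type":"object","properties":{"targets":{"type":"array"}},"required":["targets"]}

```bash
ls; mkdir -p pics
python3 - <<'E'
from workcell import readout,get_image,ctrl
import cv2,numpy as np
o=readout.get_obs();print(o)
for n in("side","top"):
    d=get_image(n);cv2.imwrite(f"pics/{n}0.png",d["pixels"][:,:,::-1]);np.savez(f"{n}0.npz",**d);print(n,d["intrinsics"],d["extrinsics"])
E
```

```text
pics
{'t': 0.0, 'qpos': array([-1.23199647e+00,  4.23808435e-01,  1.63067059e+00, -1.66126095e-05,
        1.08858143e+00, -1.90311780e-02]), 'qvel': array([-1.60770669e-03, -2.45552067e-04,  2.31943236e-03, -5.12430630e-04,
       -2.72728147e-04,  9.94275993e-05]), 'joint_torque': array([ 1.04551811e-03, -5.44614208e+01, -2.73672831e+01,  6.43700059e-02,
        2.27170897e-02, -9.82273582e-05]), 'ee_pos': array([ 218.81578793, -585.15343092,  403.92935223]), 'orientation': array([-3.09001843e+00, -5.58840161e-01,  3.89700184e-04]), 'ft_force': array([ 0.73578467, -0.05102961,  0.31596547]), 'moment': array([-0.05689722,  0.04827744, -0.00167169]), 'grasp_force': 0.0, 'width': 87.69954980809871}
side [[396.72969287   0.         277.07246146]
 [  0.         396.72969287 208.20317129]
 [  0.           0.           1.        ]] [[ 9.92293239e-01 -1.23747643e-01  6.37554982e-03 -4.77990640e+02]
 [-9.04303058e-02 -7.58388530e-01 -6.45499185e-01  1.61900568e+02]
 [ 8.47141468e-02  6.39947934e-01 -7.63734348e-01  9.86047217e+02]
 [ 0.00000000e+00  0.00000000e+00  0.00000000e+00  1.00000000e+00]]
top [[495.29771121   0.         270.08426167]
 [  0.         495.29771121 205.70753748]
 [  0.           0.           1.        ]] [[ 2.04525790e-02 -9.99583136e-01 -2.03776121e-02  6.14317517e+01]
 [-9.98663722e-01 -1.94577495e-02 -4.78765796e-02  4.97106653e+02]
 [ 4.74601191e-02  2.13295815e-02 -9.98645376e-01  1.34748635e+03]
 [ 0.00000000e+00  0.00000000e+00  0.00000000e+00  1.00000000e+00]]
```

View pics/side0.png

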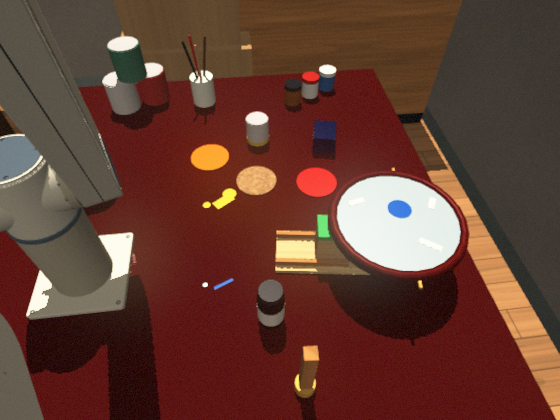

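View pics/top0.png

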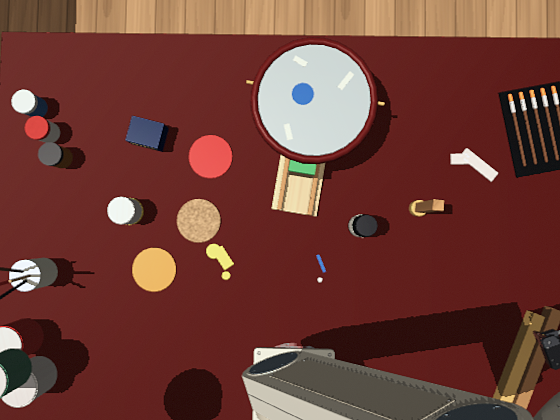

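Side view: tapper at (307,372), jar (270,305), cork mat (256,180), block's green band (323,227). Top view: tapper foot (417,208), mat (198,221), stand opening around (298,187), frame centre about (314,100). Next I'll zoom in on the stand and tapper and measure.

```bash
cat > h.py <<'E'
import numpy as np,cv2
def load(n): return dict(np.load(n+".npz"))
def ray(d,uv):
    E=d["extrinsics"];R=E[:3,:3];c=-R.T@E[:3,3]
    v=R.T@np.linalg.solve(d["intrinsics"],[uv[0],uv[1],1.]);return c,v
def onz(d,uv,z):
    c,v=ray(d,uv);return c+v*(z-c[2])/v[2]
def proj(d,p):
    E=d["extrinsics"];q=d["intrinsics"]@(E[:3,:3]@np.array(p,float)+E[:3,3]);return q[:2]/q[2]
def tri(d1,u1,d2,u2):
    A=[];b=[]
    for d,u in((d1,u1),(d2,u2)):
        c,v=ray(d,u);v/=np.linalg.norm(v);M=np.eye(3)-np.outer(v,v);A.append(M);b.append(M@c)
    return np.linalg.lstsq(np.vstack(A),np.hstack(b),rcond=None)[0]
E
python3 - <<'E'
from h import *
t=load("top0");im=t["pixels"][:,:,::-1].copy()
a=cv2.resize(im[145:225,262:332],None,fx=5.5,fy=5.5,interpolation=cv2.INTER_CUBIC)
b=cv2.resize(im[190:225,400:455],None,fx=6.5,fy=6.5,interpolation=cv2.INTER_CUBIC)
W=np.zeros((440,800,3),np.uint8);W[:a.shape[0],:a.shape[1]]=a;W[:b.shape[0],400:400+b.shape[1]]=b
cv2.imwrite("pics/crop1.png",W)
# frame outer ellipse: mirror glass disc
hsv=cv2.cvtColor(im,cv2.COLOR_BGR2HSV)
g=((hsv[...,1]<60)&(hsv[...,2]>150)).astype(np.uint8)
def blobs(m,lo):
    n,l,s,c=cv2.connectedComponentsWithStats(m)
    for i in range(1,n):
        if s[i,4]>lo: print(s[i],c[i])
print("glass");blobs(g,2000)
# cork
m=((hsv[...,0]>8)&(hsv[...,0]<22)&(hsv[...,1]>60)&(hsv[...,2]>110)).astype(np.uint8)
m[:190]=0;m[270:]=0;print("orange");blobs(m,60)
print("mat",onz(t,(198.5,220.8),4),"glass c",onz(t,(314,100),155), 'jar',onz(t,(363,226),130),'tin',onz(t,(122,210),87))
for n,u in (("greenL",(292,158)),("foot",(417,208)),):print(n,onz(t,u,15))
E
```

```text
glass
[ 258   45  113  110 9362] [314.20487075  99.79149754]
[ 242  376  109   44 2083] [282.77580413 404.90158425]
orange
[277 190  18  22 245] [284.75510204 199.51836735]
[295 190  26  27 523] [307.28298279 201.72848948]
[ 177  199   44   44 1523] [198.08076165 220.33880499]
[409 199  36  18 374] [426.28342246 206.28609626]
[132 247  44  23 796] [153.61809045 259.88567839]
mat [450.52313742 268.76728631   4.        ] glass c [753.3960928  -35.18716989 155.        ] jar [ 444.05767198 -163.92948138  130.        ] tin [473.49629372 456.05613453  87.        ]
greenL [628.2098383   13.68791668  15.        ]
foot [ 497.21051215 -329.00937428   15.        ]
```

View pics/crop1.png

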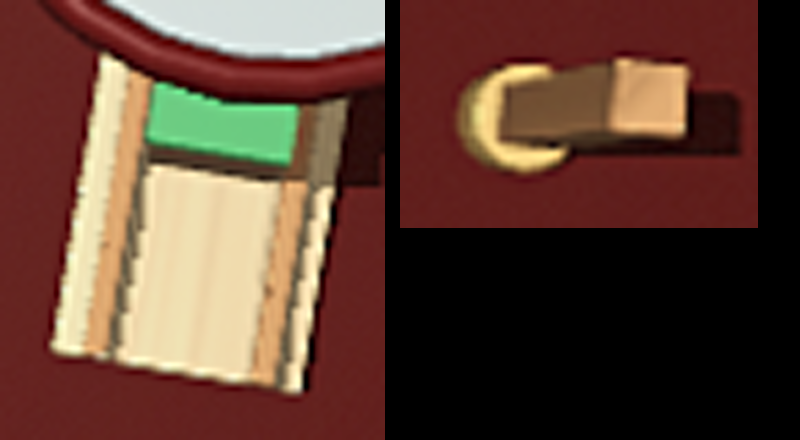

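The crop shows the board's front corners at (52,352) and (303,392), the green band's near edge from (147,143) to (290,165), and the tapper's handle top around (648,98).

Run:
```python
from h import *
t=load("top0")
A=lambda u:(u[0]/5.5+262-.4,u[1]/5.5+145-.4)
B=lambda u:((u[0]-400)/6.5+400-.4,u[1]/6.5+190-.4)
L=onz(t,A((52,352)),12);R=onz(t,A((303,392)),12);L2=onz(t,A((100,55)),12)
print("board",L,R,np.linalg.norm(L-R)); m=(L+R)/2
c=onz(t,(313.9,99.6),155);print("frame c",c)
d=(c-m)[:2];print("len(280)",np.hypot(*d)," dir deg c-m",np.degrees(np.arctan2(d[1],d[0])),"edge",np.degrees(np.arctan2(*(L2-L)[1::-1])),"perp",np.degrees(np.arctan2(*(L-R)[1::-1]))-90)
g1=onz(t,A((147,143)),116);g2=onz(t,A((290,165)),116);print("green",g1,g2,np.degrees(np.arctan2(*(g1-g2)[1::-1]))-90)
u=d/np.hypot(*d);o=c[:2]-160*u;print("origin",o,"near face x",((g1+g2)/2-[*o,116])[:2]@u,"lat",((g1+g2)/2-[*o,116])[:2]@[-u[1],u[0]])
P=[onz(t,B(p),190) for p in((612,60),(688,66),(685,135),(610,133))]
P=np.array(P);print(P,P.mean(0))
for i in range(4): e=P[(i+1)%4]-P[i];print(np.linalg.norm(e),np.degrees(np.arctan2(e[1],e[0])))
# foot centre from visible left arc: crop x 458.. , y 63..172
print("foot",onz(t,B((458+55,117)),25))
```

```text
board [487.90777421  68.53029658  12.        ] [470.42495569 -56.87027487  12.        ] 126.61339685916975
frame c [754.39514532 -34.92344733 155.        ]
len(280) 278.2296280061983  dir deg c-m -8.422655344954554 edge -8.008543179916908 perp -7.936777904180261
green [581.14467909  24.56451113 116.        ] [572.13109298 -41.61197172 116.        ] -7.756258092916411
origin [596.12082646 -11.48757763] near face x -19.706934159210498 lat 0.07813290037866992
[[ 511.17509435 -316.82327057  190.        ]
 [ 509.51073253 -344.37841369  190.        ]
 [ 484.2948436  -343.38772512  190.        ]
 [ 484.49043493 -316.2290628   190.        ]] [ 497.36777635 -330.20461804  190.        ]
27.605362024834683 -93.45653051785148
25.235342644524774 177.75010527971918
27.159366615830173 89.58737422897129
26.691274446387297 -1.2756382375920046
foot [ 497.80564391 -326.22203986   25.        ]
```

>>> step_arm(
  targets=[
    [[0.28, 0.256, 0, 0, 0, 0.85, 1], [0.28, 0.256, 0, 0, 0, 0.85, 1], [0.28, 0.256, 0, 0, 0, 0.85, 1], [0.28, 0.256, 0, 0, 0, 0.85, 1], [0.28, 0.256, 0, 0, 0, 0.85, 1]],
  ],
)

```text
t: 0.72
ee_pos: [290.1, -520.3, 404.8]
orientation: [2.972, 1.017, 0.0]
ft_force: [-0.1, -0.6, 0.4]
width: 87.4
grasp_force: 0.0
```

>>> step_arm(
  targets=[
    [[0.28, 0.256, 0, 0, 0, 0.85, 1], [0.28, 0.256, 0, 0, 0, 0.85, 1], [0.28, 0.256, 0, 0, 0, 0.85, 1], [0.28, 0.256, 0, 0, 0, 0.85, 1], [0.28, 0.256, 0, 0, 0, 0.85, 1]],
  ],
)

```text
t: 1.35
ee_pos: [359.8, -456.6, 404.7]
orientation: [2.79, 1.444, 0.0]
ft_force: [0.1, 1.1, 0.8]
width: 87.4
grasp_force: 0.0
```

>>> step_arm(
  targets=[
    [[0.28, 0.256, 0, 0, 0, 0.85, 1], [0.28, 0.256, 0, 0, 0, 0.85, 1], [0.28, 0.256, 0, 0, 0, 0.85, 1], [0.28, 0.256, 0, 0, 0, 0.85, 1], [0.28, 0.256, 0, 0, 0, 0.85, 1]],
  ],
)

```text
t: 1.98
ee_pos: [429.8, -392.5, 404.7]
orientation: [-2.546, -1.84, -0.0]
ft_force: [0.2, -0.1, -0.6]
width: 88.1
grasp_force: 0.0
```

>>> step_arm(
  targets=[
    [[0.28, 0.256, 0, 0, 0, 0.85, 1], [0.28, 0.256, 0, 0, 0, 0.85, 1], [0.28, 0.256, 0, 0, 0, 0.85, 1], [0.28, 0.256, 0, 0, 0, 0.85, 1], [0.28, 0.256, 0, 0, 0, 0.85, 1]],
  ],
)

```text
t: 2.6
ee_pos: [499.8, -328.5, 404.7]
orientation: [2.246, 2.197, -0.0]
ft_force: [-0.6, -0.0, -0.0]
width: 87.5
grasp_force: 0.0
```

Run:
```python
from workcell import readout,get_image
import cv2
from scipy.spatial.transform import Rotation as R
import numpy as np
d=get_image("wrist");cv2.imwrite("pics/w1.png",d["pixels"][:,:,::-1]);np.savez("w1.npz",**d)
o=readout.get_obs();print(o["t"],o["ee_pos"],o["qpos"],R.from_rotvec(o["orientation"]).as_matrix().round(3))
from h import *
print(proj(d,(497.5,-329.5,190)))
```

```text
2.65 [ 501.02599122 -327.42871953  404.7019016 ] [-5.98923746e-01  3.84438769e-01  1.69039823e+00  1.05545444e-03
  1.06631212e+00 -5.80169795e-01] [[ 0.019  1.     0.001]
 [ 1.    -0.019  0.001]
 [ 0.001  0.001 -1.   ]]
[277.41974828 242.6884054 ]
```

View pics/w1.png

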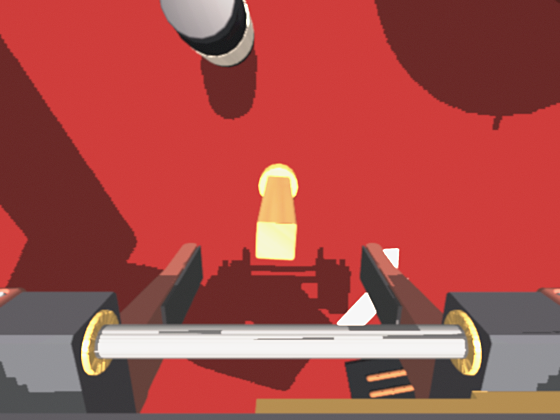

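The wrist view shows the handle top centred at about (277,240), within 3 px of where I projected it. I can descend.

>>> step_arm(
  targets=[
    [[-0.03, -0.02, -0.3, 0, 0, 0, 1], [-0.03, -0.01, -0.3, 0, 0, 0, 1], [0, 0, -0.3, 0, 0, 0, 1], [0, 0, -0.3, 0, 0, 0, 1], [0, 0, -0.3, 0, 0, 0, 1]],
  ],
)

```text
t: 3.28
ee_pos: [495.7, -331.1, 328.4]
orientation: [-2.251, -2.191, 0.0]
ft_force: [-0.2, -0.5, 0.1]
width: 88.0
grasp_force: 0.0
```

>>> step_arm(
  targets=[
    [[0, 0, -0.2, 0, 0, 0, 1], [0, 0, -0.13, 0, 0, 0, 1], [0, 0, 0, 0, 0, 0, 0], [0, 0, 0, 0, 0, 0, 0], [0, 0, 0, 0, 0, 0, 0]],
  ],
)

```text
t: 3.9
ee_pos: [496.1, -331.0, 313.7]
orientation: [2.25, 2.191, 0.0]
ft_force: [-0.8, -0.3, -0.2]
width: 61.6
grasp_force: 0.0
```

>>> step_arm(
  targets=[
    [[0, 0, 0, 0, 0, 0, 0], [0, 0, 0, 0, 0, 0, 0], [0, 0, 0, 0, 0, 0, 0], [0, 0, 0, 0, 0, 0, 0], [0, 0, 0, 0, 0, 0, 0]],
  ],
)

```text
t: 4.53
ee_pos: [495.9, -330.9, 313.2]
orientation: [-2.25, -2.192, 0.0]
ft_force: [-0.3, 0.6, 0.2]
width: 26.8
grasp_force: 29.1
```

>>> step_arm(
  targets=[
    [[0, 0, 0.3, 0, 0, 0, 0], [0, 0, 0.6, 0, 0, 0, 0], [0, 0, 0.7, 0, 0, 0, 0], [0, 0, 0.7, 0, 0, 0, 0], [0, 0, 0.7, 0, 0, 0, 0]],
  ],
)

```text
t: 5.15
ee_pos: [495.6, -330.7, 465.0]
orientation: [-2.25, -2.192, -0.0]
ft_force: [0.1, -0.2, -3.2]
width: 26.5
grasp_force: 29.1
```

>>> step_arm(
  targets=[
    [[0, 0.3, 0, 0, 0, -0.35, 0], [0, 0.5, 0, 0, 0, -0.35, 0], [0, 0.5, 0, 0, 0, -0.35, 0], [0, 0.5, 0, 0, 0, -0.35, 0], [0, 0.5, 0, 0, 0, -0.35, 0]],
  ],
)

```text
t: 5.78
ee_pos: [495.5, -215.0, 463.8]
orientation: [2.381, 2.05, 0.0]
ft_force: [0.2, -0.4, -4.0]
width: 26.5
grasp_force: 29.1
```

>>> step_arm(
  targets=[
    [[-0.32, 0.48, 0, -0.143, -0.99, 0, 0], [-0.32, 0.48, 0, -0.143, -0.99, 0, 0], [-0.32, 0.48, 0, -0.143, -0.99, 0, 0], [-0.32, 0.48, 0, -0.143, -0.99, 0, 0], [-0.32, 0.48, 0, -0.143, -0.99, 0, 0]],
  ],
)

```text
t: 6.4
ee_pos: [414.8, -95.1, 463.6]
orientation: [2.165, 1.866, 0.333]
ft_force: [0.6, -0.5, -2.3]
width: 26.5
grasp_force: 29.1
```

>>> step_arm(
  targets=[
    [[-0.32, 0.48, -0.3, -0.143, -0.99, 0, 0], [-0.32, 0.48, -0.3, -0.143, -0.99, 0, 0], [-0.32, 0.48, -0.3, -0.143, -0.99, 0, 0], [-0.32, 0.48, -0.3, -0.143, -0.99, 0, 0], [-0.32, 0.48, -0.3, -0.143, -0.99, 0, 0]],
  ],
)

```text
t: 7.02
ee_pos: [343.7, 9.5, 396.0]
orientation: [1.96, 1.679, 0.562]
ft_force: [0.3, -0.6, -2.6]
width: 25.7
grasp_force: 30.0
```

```bash
cat > st.py <<'E'
from workcell import readout,get_image
from scipy.spatial.transform import Rotation as R
from h import *
def st():
    o=readout.get_obs();M=R.from_rotvec(o["orientation"]).as_matrix();a=-M[:,2];P=o["ee_pos"]-313*a
    th=np.radians(-8.2);u=np.array([np.cos(th),np.sin(th)]);v=np.array([-u[1],u[0]]);q=P[:2]-[596.1,-11.5]
    print("t",round(o["t"],2),"tcp",o["ee_pos"].round(1),"q",o["qpos"].round(2),"tilt",np.degrees(np.arccos(a[2])).round(1),"lean dir",np.degrees(np.arctan2(-a[1],-a[0])).round(1))
    print("foot world",P.round(1),"stand x",(q@u).round(1),"y",(q@v).round(1),"F",o["ft_force"].round(1),"grip",round(o["grasp_force"],1),"w",round(o["width"],1));return P,a
E
python3 -c "
from st import *
st()"
```

```text
t 7.03 tcp [343.7   9.5 396. ] q [ 0.04 -0.09  2.37 -0.55  0.25  0.69] tilt 37.6 lean dir -9.7
foot world [532.  -22.5 148. ] stand x -61.9 y -20.1 F [ 0.3 -0.6 -2.6] grip 30.0 w 25.7
```

>>> step_arm(
  targets=[
    [[0, 0.1, -0.2, 0, 0, 0, 0], [0, 0.1, -0.2, 0, 0, 0, 0], [0, 0.1, -0.2, 0, 0, 0, 0], [0, 0, -0.2, 0, 0, 0, 0], [0, 0, -0.2, 0, 0, 0, 0]],
  ],
)

```text
t: 7.65
ee_pos: [345.6, 23.7, 348.2]
orientation: [1.965, 1.674, 0.563]
ft_force: [5.6, -3.9, 1.5]
width: 25.8
grasp_force: 30.1
```

```bash
python3 -c "
from st import *
st()"
```

```text
t 7.65 tcp [345.6  23.7 348.2] q [ 0.09  0.05  2.41 -1.31  0.16  1.51] tilt 37.6 lean dir -9.7
foot world [533.6  -8.4 100.1] stand x -62.3 y -5.9 F [ 5.6 -3.9  1.5] grip 30.1 w 25.8
```

```bash
cat > kin.py <<'E'
from st import *
S=[([-1.23199647,.423808435,1.63067059],[218.816,-585.153,403.929],[-3.09001843,-.558840161,.00038970]),
([-.598923746,.384438769,1.69039823],[501.026,-327.429,404.702],None)]
o=readout.get_obs();S.append((o["qpos"][:3],o["ee_pos"],o["orientation"]))
A=[];b=[]
for q,p,r in S:
    p=np.array(p);z=np.array([0,0,-1.]) if r is None else R.from_rotvec(r).as_matrix()[:,2]
    c,s=np.cos(q[0]),np.sin(q[0]);e=np.array([c,s,0]);n=np.array([-s,c,0]);k=np.array([0,0,1.])
    f=q[1]+q[2]
    A.append([np.sin(q[1]),np.sin(f),e@z,0]);b.append(e@p)
    A.append([np.cos(q[1]),np.cos(f),k@z,1]);b.append(k@p)
    print("lat",n@p, n@z)
x,res,_,sv=np.linalg.lstsq(np.array(A),np.array(b),rcond=None);print(x,res,sv)
E
python3 kin.py
```

```text
lat 11.898467344488997 -1.4718554389668897e-05
lat 12.017712683483344 0.0
lat -8.206586941019252 -0.15752081524411066
[625.66416704 415.22876001  95.03085737 121.05013882] [1.13582723] [3.09202488 1.48087306 0.44532063 0.15255766]
```

```bash
cat > scan.py <<'E'
import numpy as np
L1,L2,d6,h,lat=625,415,95,121,11
def ik(P,tilt,az):
    tz=np.array([np.sin(tilt)*np.cos(az),np.sin(tilt)*np.sin(az),-np.cos(tilt)])
    w=P-313*tz-d6*tz
    rr=np.hypot(w[0],w[1]);q1=np.arctan2(w[1],w[0])-np.arcsin(lat/rr);r=np.sqrt(rr**2-lat**2);z=w[2]-h
    D=np.hypot(r,z);c3=(D*D-L1**2-L2**2)/(2*L1*L2)
    if abs(c3)>1:return None
    q3=np.arccos(c3);q2=np.arctan2(r,z)-np.arctan2(L2*np.sin(q3),L1+L2*np.cos(q3));f=q2+q3
    e=np.array([np.cos(q1),np.sin(q1),0]);n=np.array([-e[1],e[0],0]);k=np.array([0,0,1.])
    F=np.sin(f)*e+np.cos(f)*k;G=np.cos(f)*e-np.sin(f)*k  # G: direction of increasing angle
    q5=np.arccos(tz@F);q4=np.arctan2(tz@n,tz@G);return np.array([q1,q2,q3,q4,q5])
if __name__=="__main__":
    th=np.radians(-8.2);u=np.array([np.cos(th),np.sin(th),0])
    print("check",ik(np.array([533.6,-8.4,100.1]),np.radians(37.6),np.radians(-9.7)).round(2),"vs .09 .05 2.41 -1.31 .16")
    for t in(32,36,40):
        for az in(-8,5,15,25,35):
            print(t,az,[ik(np.array([596.1,-11.5,z])+x*u,np.radians(t),np.radians(az)).round(2)[1:].tolist() for x,z in((-60,110),(-60,40),(0,40),(42,40))])
E
python3 scan.py
```

```text
check [ 0.08  0.05  2.41 -1.3   0.16] vs .09 .05 2.41 -1.31 .16
32 -8 [[0.04, 2.3, -0.39, 0.27], [0.17, 2.42, -1.47, 0.1], [0.24, 2.3, -1.05, 0.1], [0.29, 2.22, -0.76, 0.11]]
32 5 [[0.04, 2.3, 0.39, 0.27], [0.16, 2.42, 1.48, 0.1], [0.24, 2.3, 1.12, 0.11], [0.29, 2.22, 0.89, 0.13]]
32 15 [[0.06, 2.28, 0.71, 0.38], [0.18, 2.4, 1.34, 0.25], [0.25, 2.28, 1.18, 0.26], [0.3, 2.2, 1.07, 0.27]]
32 25 [[0.09, 2.25, 0.81, 0.51], [0.2, 2.36, 1.2, 0.39], [0.28, 2.24, 1.11, 0.4], [0.33, 2.15, 1.04, 0.41]]
32 35 [[0.13, 2.2, 0.82, 0.65], [0.24, 2.3, 1.08, 0.52], [0.31, 2.18, 1.02, 0.53], [0.36, 2.1, 0.97, 0.54]]
36 -8 [[0.03, 2.37, -0.77, 0.17], [0.17, 2.48, -2.4, 0.18], [0.24, 2.37, -2.31, 0.13], [0.29, 2.29, -2.13, 0.11]]
36 5 [[0.03, 2.37, 0.77, 0.17], [0.17, 2.49, 2.41, 0.18], [0.24, 2.37, 2.19, 0.15], [0.29, 2.29, 1.96, 0.13]]
36 15 [[0.05, 2.35, 1.03, 0.34], [0.18, 2.46, 1.81, 0.3], [0.26, 2.35, 1.67, 0.28], [0.3, 2.26, 1.55, 0.28]]
36 25 [[0.08, 2.31, 1.03, 0.5], [0.21, 2.42, 1.49, 0.43], [0.28, 2.3, 1.4, 0.42], [0.33, 2.21, 1.33, 0.42]]
36 35 [[0.13, 2.25, 0.98, 0.65], [0.25, 2.35, 1.27, 0.56], [0.32, 2.23, 1.21, 0.55], [0.36, 2.15, 1.16, 0.56]]
40 -8 [[0.03, 2.43, -1.63, 0.14], [0.19, 2.55, -2.68, 0.32], [0.25, 2.44, -2.68, 0.27], [0.3, 2.35, -2.66, 0.23]]
40 5 [[0.03, 2.44, 1.63, 0.14], [0.19, 2.56, 2.68, 0.32], [0.25, 2.44, 2.59, 0.27], [0.3, 2.35, 2.5, 0.24]]
40 15 [[0.05, 2.41, 1.41, 0.34], [0.2, 2.53, 2.11, 0.4], [0.27, 2.41, 2.02, 0.36], [0.31, 2.32, 1.94, 0.34]]
40 25 [[0.09, 2.36, 1.26, 0.52], [0.23, 2.47, 1.71, 0.5], [0.3, 2.35, 1.65, 0.48], [0.34, 2.27, 1.59, 0.47]]
40 35 [[0.14, 2.3, 1.13, 0.68], [0.27, 2.4, 1.43, 0.61], [0.33, 2.28, 1.39, 0.6], [0.38, 2.19, 1.34, 0.59]]
```

```bash
cat > plan.py <<'E'
from st import *
from scan import ik
th=np.radians(-8.2);u=np.array([np.cos(th),np.sin(th),0]);v=np.array([-u[1],u[0],0])
O=np.array([596.1,-11.5,0])
def ori(t,az):
    R0=np.array([[0,1,0],[1,0,0],[0,0,-1.]])  # az 0: tool y along x
    return R.from_euler('z',az,True)*R.from_euler('y',-t,True)*R.from_matrix(R0)
def plan(W):
    o=readout.get_obs();p=o["ee_pos"];Q=R.from_rotvec(o["orientation"])
    for (xs,ys,z),t,az in W:
        P=O+xs*u+ys*v+[0,0,z];N=ori(t,az);tz=N.as_matrix()[:,2];tcp=P-313*tz
        d=(N*Q.inv()).as_rotvec(True);q=ik(P,np.radians(t),np.radians(az))
        print("d(/50)",((tcp-p)/50).round(2),"turn(/4)",(d/4).round(2),"q",q.round(2),"q6~",round(q[0]-q[3]-np.radians(az),2));p,Q=tcp,N
E
python3 - <<'E'
from plan import *
st()
plan([((-72,0,150),22,-9.7),((-72,0,150),22,18),((-70,4,130),31,18),((-66,4,110),40,18),((-64,4,36),40,18)])
E
```

```text
t 7.65 tcp [345.6  23.7 348.2] q [ 0.09  0.05  2.41 -1.31  0.16  1.51] tilt 37.6 lean dir -9.7
foot world [533.6  -8.4 100.1] stand x -62.3 y -5.9 F [ 5.6 -3.9  1.5] grip 30.1 w 25.8
d(/50) [ 1.27 -0.1   1.84] turn(/4) [ 0.73  3.82 -0.12] q [ 0.04  0.03  2.09 -0.13  0.65] q6~ 0.33
d(/50) [ 0.08 -1.12  0.  ] turn(/4) [0.   0.   6.93] q [-0.16  0.05  2.08  0.27  0.69] q6~ -0.74
d(/50) [-0.79 -0.2  -0.84] turn(/4) [ 0.7  -2.14 -0.  ] q [-0.22  0.02  2.24  0.61  0.47] q6~ -1.15
d(/50) [-0.68 -0.26 -0.97] turn(/4) [ 0.7  -2.14 -0.  ] q [-0.31  0.05  2.41  1.37  0.39] q6~ -2.0
d(/50) [ 0.04 -0.01 -1.48] turn(/4) [0. 0. 0.] q [-0.31  0.22  2.53  2.03  0.43] q6~ -2.65
```

```bash
cat >> plan.py <<'E'
Y0=-10
def ori(t,az):
    R0=np.array([[0,1,0],[1,0,0],[0,0,-1.]])
    return R.from_euler('z',az,True)*R.from_euler('y',-t,True)*R.from_euler('z',Y0-az,True)*R.from_matrix(R0)
E
python3 - <<'E'
from plan import *
plan([((-75,0,150),17,-9.7),((-75,4,150),17,20),((-70,4,130),28,20),((-66,4,110),39,20),((-64,4,37),39,20),((42,4,37),39,20)])
E
```

```text
d(/50) [ 1.72 -0.18  2.02] turn(/4) [ 0.96  5.05 -0.2 ] q [ 0.02  0.07  2.02 -0.08  0.77] q6~ 0.27
d(/50) [ 0.1  -0.86  0.  ] turn(/4) [2.14 0.19 0.31] q [-0.12  0.08  2.    0.18  0.8 ] q6~ -0.65
d(/50) [-0.94 -0.39 -0.86] turn(/4) [ 0.94 -2.58  0.  ] q [-0.21  0.04  2.19  0.5   0.54] q6~ -1.06
d(/50) [-0.86 -0.35 -1.06] turn(/4) [ 0.94 -2.58 -0.  ] q [-0.32  0.06  2.39  1.27  0.42] q6~ -1.94
d(/50) [ 0.04 -0.01 -1.46] turn(/4) [0. 0. 0.] q [-0.32  0.21  2.5   1.88  0.42] q6~ -2.55
d(/50) [ 2.1 -0.3  0. ] turn(/4) [0. 0. 0.] q [-0.28  0.33  2.29  1.71  0.38] q6~ -2.33
```

>>> step_arm(
  targets=[
    [[0.18, 0, 0.3, 0.1, 0.8, 0, 0], [0.18, 0, 0.3, 0.2, 0.8, 0, 0], [0.18, 0, 0.3, 0.2, 0.8, 0, 0], [0.18, 0, 0.3, 0.2, 0.8, 0, 0], [0.18, 0, 0.2, 0.2, 0.8, 0, 0]],
  ],
)

```text
t: 8.28
ee_pos: [381.9, 20.7, 403.2]
orientation: [2.118, 1.791, 0.387]
ft_force: [-0.3, 0.0, -3.5]
width: 25.8
grasp_force: 30.0
```

>>> step_arm(
  targets=[
    [[0.18, -0.2, 0.12, 0.5, 0.3, 0, 0], [0.18, -0.2, 0.12, 0.5, 0.3, 0, 0], [0.18, -0.2, 0.12, 0.5, 0.3, 0, 0], [0.18, -0.2, 0.12, 0.4, 0.2, 0, 0], [0.18, -0.2, 0.12, 0.3, 0.1, 0, 0]],
  ],
)

```text
t: 8.9
ee_pos: [426.8, -29.6, 432.7]
orientation: [2.268, 1.862, 0.456]
ft_force: [-0.8, -0.0, -3.2]
width: 26.2
grasp_force: 30.0
```

Run:
```python
from plan import *
st()
plan([((-70,4,130),28,20),((-66,4,110),39,20),((-64,4,37),39,20)])
```

```text
t 8.9 tcp [426.8 -29.6 432.7] q [-0.13  0.03  2.1   0.17  0.68 -0.04] tilt 20.2 lean dir 10.1
foot world [533.1 -10.6 138.9] stand x -62.4 y -8.1 F [-0.8 -0.  -3.2] grip 30.0 w 26.2
d(/50) [-0.75 -0.36 -0.53] turn(/4) [ 1.36 -1.65  0.49] q [-0.21  0.04  2.19  0.5   0.54] q6~ -1.06
d(/50) [-0.86 -0.35 -1.06] turn(/4) [ 0.94 -2.58 -0.  ] q [-0.32  0.06  2.39  1.27  0.42] q6~ -1.94
d(/50) [ 0.04 -0.01 -1.46] turn(/4) [0. 0. 0.] q [-0.32  0.21  2.5   1.88  0.42] q6~ -2.55
```

>>> step_arm(
  targets=[
    [[-0.15, -0.07, -0.1, 0.28, -0.33, 0.1, 0], [-0.15, -0.07, -0.1, 0.28, -0.33, 0.1, 0], [-0.15, -0.07, -0.1, 0.28, -0.33, 0.1, 0], [-0.15, -0.07, -0.1, 0.28, -0.33, 0.1, 0], [-0.15, -0.07, -0.1, 0.28, -0.33, 0.1, 0]],
  ],
)

```text
t: 9.52
ee_pos: [388.8, -46.7, 407.3]
orientation: [2.219, 1.864, 0.684]
ft_force: [-0.6, -0.2, -3.2]
width: 26.0
grasp_force: 30.0
```

>>> step_arm(
  targets=[
    [[-0.17, -0.07, -0.2, 0.19, -0.52, 0, 0], [-0.17, -0.07, -0.2, 0.19, -0.52, 0, 0], [-0.17, -0.07, -0.2, 0.19, -0.52, 0, 0], [-0.17, -0.07, -0.2, 0.19, -0.52, 0, 0], [-0.17, -0.07, -0.2, 0.19, -0.52, 0, 0]],
  ],
)

```text
t: 10.15
ee_pos: [346.6, -64.3, 357.3]
orientation: [2.114, 1.776, 0.927]
ft_force: [0.1, 0.3, -3.8]
width: 25.5
grasp_force: 30.0
```

Run:
```python
from plan import *
st()
plan([((-64,4,70),39,20),((-64,4,37),39,20)])
for n in("side","top"):
    d=get_image(n);np.savez(n+"1.npz",**d)
im=load("side1")["pixels"][:,:,::-1]
cv2.imwrite("pics/s1.png",cv2.resize(im[130:330,180:480],None,fx=2.6,fy=2.6,interpolation=cv2.INTER_CUBIC))
```

```text
t 10.15 tcp [346.6 -64.3 357.3] q [-0.37  0.05  2.38  1.24  0.46 -1.28] tilt 39.3 lean dir 20.1
foot world [532.7   4.  115.1] stand x -64.9 y 6.3 F [ 0.1  0.3 -3.8] grip 30.0 w 25.5
d(/50) [ 0.03 -0.03 -0.88] turn(/4) [-0.04  0.07 -0.02] q [-0.32  0.14  2.45  1.6   0.4 ] q6~ -2.27
d(/50) [ 0.    0.   -0.66] turn(/4) [0. 0. 0.] q [-0.32  0.21  2.5   1.88  0.42] q6~ -2.55
```

View pics/s1.png

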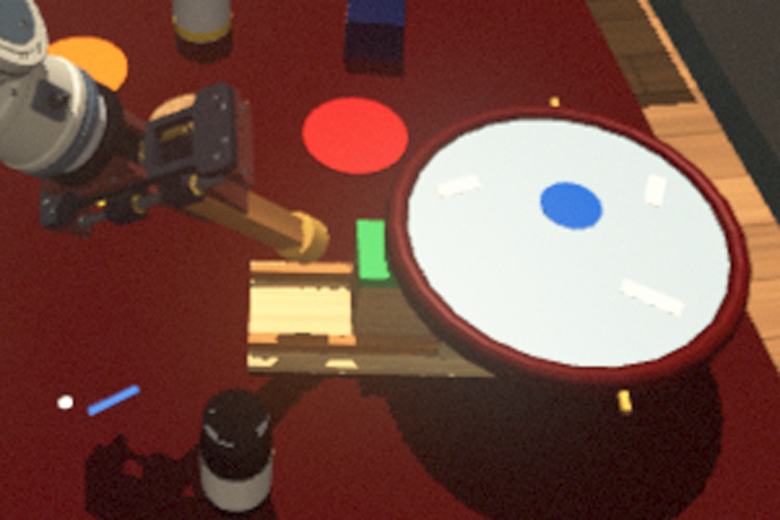

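The foot hovers at about (310,235) in the crop, short of the block's near face and above the channel. Lowering now.

>>> step_arm(
  targets=[
    [[0.01, -0.02, -0.18, 0, 0, 0, 0], [0.01, -0.02, -0.18, 0, 0, 0, 0], [0, 0, -0.18, 0, 0, 0, 0], [0, 0, -0.18, 0, 0, 0, 0], [0, 0, -0.18, 0, 0, 0, 0]],
  ],
)

```text
t: 10.88
ee_pos: [348.7, -66.3, 312.5]
orientation: [2.115, 1.777, 0.925]
ft_force: [1.2, 0.1, -2.6]
width: 26.0
grasp_force: 30.0
```

>>> step_arm(
  targets=[
    [[0, 0, -0.16, 0, 0, 0, 0], [0, 0, -0.16, 0, 0, 0, 0], [0, 0, -0.16, 0, 0, 0, 0], [0, 0, -0.16, 0, 0, 0, 0], [0, 0, 0, 0, 0, 0, 0]],
  ],
)

```text
t: 11.5
ee_pos: [348.5, -66.3, 280.2]
orientation: [2.117, 1.777, 0.925]
ft_force: [-0.0, 0.5, -3.1]
width: 25.9
grasp_force: 30.0
```

Run:
```python
from plan import *
P,a=st()
d=get_image("top");np.savez("top2.npz",**d)
im=d["pixels"][:,:,::-1].copy()
print(proj(d,P),proj(d,P+30*a))
for p,c in((P,(255,0,0)),(P+30*a,(0,255,255))): cv2.circle(im,tuple(int(round(k)) for k in proj(d,p)),1,c,-1)
cv2.imwrite("pics/t2.png",cv2.resize(im[140:260,240:360],None,fx=5,fy=5,interpolation=cv2.INTER_CUBIC))
```

```text
t 11.5 tcp [348.5 -66.3 280.2] q [-0.37  0.29  2.43  1.83  0.45 -1.93] tilt 39.2 lean dir 20.2
foot world [533.9   2.1  37.5] stand x -63.5 y 4.6 F [-0.   0.5 -3.1] grip 30.0 w 25.9
[295.85249184 191.63048474] [298.486088  197.7019598]
```

View pics/t2.png

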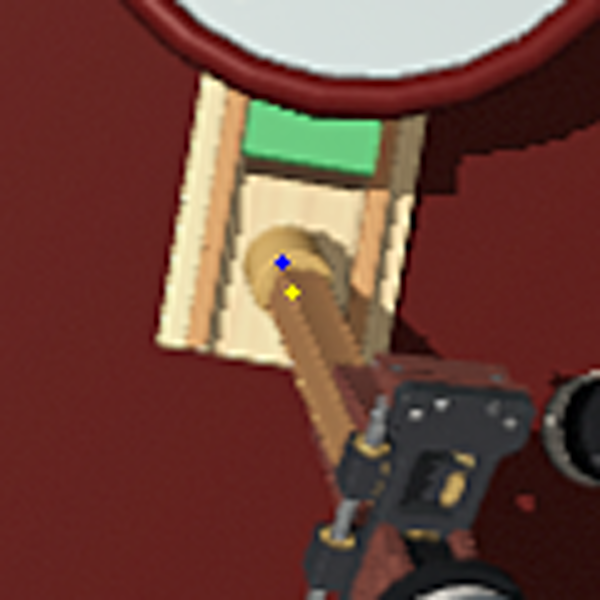

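Foot at about (285,265) in the crop, centred in the channel and matching the prediction. Approaching now.

>>> step_arm(
  targets=[
    [[0.06, -0.009, 0, 0, 0, 0, 0], [0.08, -0.011, 0, 0, 0, 0, 0], [0.08, -0.011, 0, 0, 0, 0, 0], [0.08, -0.011, 0, 0, 0, 0, 0], [0.05, -0.007, 0, 0, 0, 0, 0]],
  ],
)

```text
t: 12.18
ee_pos: [365.7, -68.8, 280.0]
orientation: [2.117, 1.776, 0.925]
ft_force: [0.5, 0.4, -2.9]
width: 26.4
grasp_force: 30.0
```

>>> step_arm(
  targets=[
    [[0.04, -0.006, 0, 0, 0, 0, 0], [0.04, -0.006, 0, 0, 0, 0, 0], [0.04, -0.006, 0, 0, 0, 0, 0], [0.04, -0.006, 0, 0, 0, 0, 0], [0.04, -0.006, 0, 0, 0, 0, 0]],
  ],
)

```text
t: 12.8
ee_pos: [375.5, -70.2, 280.0]
orientation: [2.117, 1.776, 0.924]
ft_force: [-3.8, -0.9, -0.7]
width: 26.3
grasp_force: 30.0
```

>>> step_arm(
  targets=[
    [[0.04, -0.006, 0, 0, 0, 0, 0], [0.04, -0.006, 0, 0, 0, 0, 0], [0.04, -0.006, 0, 0, 0, 0, 0], [0.04, -0.006, 0, 0, 0, 0, 0], [0.04, -0.006, 0, 0, 0, 0, 0]],
  ],
)

```text
t: 13.42
ee_pos: [385.6, -71.8, 279.9]
orientation: [2.117, 1.776, 0.924]
ft_force: [-2.6, 0.4, -3.0]
width: 26.1
grasp_force: 30.0
```

```bash
python3 -c "
from st import *
st()"
```

```text
t 13.43 tcp [385.6 -71.8 279.9] q [-0.35  0.32  2.36  1.77  0.43 -1.84] tilt 39.1 lean dir 20.2
foot world [571.1  -3.7  37.1] stand x -25.9 y 4.1 F [-2.6  0.4 -3. ] grip 30.0 w 26.1
```

>>> step_arm(
  targets=[
    [[0.045, -0.0065, 0, 0, 0, 0, 0], [0.045, -0.0065, 0, 0, 0, 0, 0], [0.045, -0.0065, 0, 0, 0, 0, 0], [0.045, -0.0065, 0, 0, 0, 0, 0], [0.045, -0.0065, 0, 0, 0, 0, 0]],
  ],
)

```text
t: 14.05
ee_pos: [396.8, -73.4, 280.0]
orientation: [2.117, 1.776, 0.924]
ft_force: [-1.7, 0.8, -4.5]
width: 25.8
grasp_force: 30.0
```

>>> step_arm(
  targets=[
    [[0.045, -0.0065, 0, 0, 0, 0, 0], [0.045, -0.0065, 0, 0, 0, 0, 0], [0.045, -0.0065, 0, 0, 0, 0, 0], [0.045, -0.0065, 0, 0, 0, 0, 0], [0.045, -0.0065, 0, 0, 0, 0, 0]],
  ],
)

```text
t: 14.68
ee_pos: [408.1, -75.0, 280.0]
orientation: [2.117, 1.776, 0.924]
ft_force: [-1.3, 0.1, -3.5]
width: 25.8
grasp_force: 30.0
```

>>> step_arm(
  targets=[
    [[0.045, -0.0065, 0, 0, 0, 0, 0], [0.045, -0.0065, 0, 0, 0, 0, 0], [0.045, -0.0065, 0, 0, 0, 0, 0], [0.045, -0.0065, 0, 0, 0, 0, 0], [0.04, -0.006, 0, 0, 0, 0, 0]],
  ],
)

```text
t: 15.3
ee_pos: [419.0, -76.6, 280.0]
orientation: [2.117, 1.776, 0.925]
ft_force: [-1.3, -0.1, -3.9]
width: 25.9
grasp_force: 30.0
```

```bash
python3 -c "
from st import *
st()"
```

```text
t 15.3 tcp [419.  -76.6 280. ] q [-0.33  0.35  2.29  1.71  0.41 -1.76] tilt 39.2 lean dir 20.2
foot world [604.5  -8.4  37.3] stand x 7.9 y 4.3 F [-1.3 -0.1 -3.9] grip 30.0 w 25.9
```

>>> step_arm(
  targets=[
    [[0.03, -0.0043, 0, 0, 0, 0, 0], [0.03, -0.0043, 0, 0, 0, 0, 0], [0.03, -0.0043, 0, 0, 0, 0, 0], [0.02, -0.003, 0, 0, 0, 0, 0], [0.02, -0.003, 0, 0, 0, 0, 0]],
  ],
)

```text
t: 15.92
ee_pos: [425.4, -77.5, 280.0]
orientation: [2.117, 1.776, 0.924]
ft_force: [-1.8, -0.1, -3.9]
width: 25.6
grasp_force: 30.0
```

>>> step_arm(
  targets=[
    [[0.016, -0.0023, 0, 0, 0, 0, 0], [0.016, -0.0023, 0, 0, 0, 0, 0], [0.016, -0.0023, 0, 0, 0, 0, 0], [0.016, -0.0023, 0, 0, 0, 0, 0], [0.016, -0.0023, 0, 0, 0, 0, 0]],
  ],
)

```text
t: 16.55
ee_pos: [429.5, -78.1, 280.0]
orientation: [2.117, 1.776, 0.925]
ft_force: [-1.2, -0.4, -4.5]
width: 26.2
grasp_force: 30.0
```

Near face is at about 36.5 mm, so I'll go in small steps and check the force each time.

>>> step_arm(
  targets=[
    [[0.014, -0.002, 0, 0, 0, 0, 0], [0.014, -0.002, 0, 0, 0, 0, 0], [0.014, -0.002, 0, 0, 0, 0, 0], [0.014, -0.002, 0, 0, 0, 0, 0], [0.014, -0.002, 0, 0, 0, 0, 0]],
  ],
)

```text
t: 17.18
ee_pos: [433.0, -78.6, 280.0]
orientation: [2.117, 1.776, 0.925]
ft_force: [-1.4, 0.2, -4.4]
width: 26.0
grasp_force: 30.0
```

>>> step_arm(
  targets=[
    [[0.014, -0.002, 0, 0, 0, 0, 0], [0.014, -0.002, 0, 0, 0, 0, 0], [0.014, -0.002, 0, 0, 0, 0, 0], [0.014, -0.002, 0, 0, 0, 0, 0], [0.014, -0.002, 0, 0, 0, 0, 0]],
  ],
)

```text
t: 17.8
ee_pos: [436.4, -79.1, 280.0]
orientation: [2.117, 1.776, 0.925]
ft_force: [-1.9, 0.0, -4.1]
width: 25.9
grasp_force: 30.0
```

>>> step_arm(
  targets=[
    [[0.014, -0.002, 0, 0, 0, 0, 0], [0.014, -0.002, 0, 0, 0, 0, 0], [0.014, -0.002, 0, 0, 0, 0, 0], [0.014, -0.002, 0, 0, 0, 0, 0], [0.014, -0.002, 0, 0, 0, 0, 0]],
  ],
)

```text
t: 18.42
ee_pos: [440.0, -79.6, 280.0]
orientation: [2.117, 1.776, 0.925]
ft_force: [-2.2, -0.2, -4.4]
width: 25.6
grasp_force: 30.0
```

>>> step_arm(
  targets=[
    [[0.014, -0.002, 0, 0, 0, 0, 0], [0.014, -0.002, 0, 0, 0, 0, 0], [0.014, -0.002, 0, 0, 0, 0, 0], [0.014, -0.002, 0, 0, 0, 0, 0], [0.014, -0.002, 0, 0, 0, 0, 0]],
  ],
)

```text
t: 19.05
ee_pos: [443.4, -80.1, 280.0]
orientation: [2.117, 1.776, 0.925]
ft_force: [-2.2, 0.2, -4.6]
width: 26.3
grasp_force: 30.0
```

>>> step_arm(
  targets=[
    [[0.014, -0.002, 0, 0, 0, 0, 0], [0.014, -0.002, 0, 0, 0, 0, 0], [0.014, -0.002, 0, 0, 0, 0, 0], [0.014, -0.002, 0, 0, 0, 0, 0], [0.014, -0.002, 0, 0, 0, 0, 0]],
  ],
)

```text
t: 19.68
ee_pos: [446.9, -80.6, 280.0]
orientation: [2.117, 1.776, 0.924]
ft_force: [-1.7, 0.7, -4.1]
width: 25.8
grasp_force: 30.0
```

>>> step_arm(
  targets=[
    [[0.014, -0.002, 0, 0, 0, 0, 0], [0.014, -0.002, 0, 0, 0, 0, 0], [0.014, -0.002, 0, 0, 0, 0, 0], [0.014, -0.002, 0, 0, 0, 0, 0], [0.014, -0.002, 0, 0, 0, 0, 0]],
  ],
)

```text
t: 20.3
ee_pos: [450.0, -81.0, 279.9]
orientation: [2.117, 1.777, 0.924]
ft_force: [-7.8, -0.8, 0.9]
width: 25.9
grasp_force: 30.0
```

>>> step_arm(
  targets=[
    [[0.005, -0.0007, 0, 0, 0, 0, 0], [0.005, -0.0007, 0, 0, 0, 0, 0], [0.005, -0.0007, 0, 0, 0, 0, 0], [0, 0, 0, 0, 0, 0, 0], [0, 0, 0, 0, 0, 0, 0]],
  ],
)

```text
t: 20.92
ee_pos: [450.2, -81.0, 279.9]
orientation: [2.118, 1.777, 0.924]
ft_force: [-10.1, -1.0, 2.3]
width: 26.2
grasp_force: 30.0
```

The force rises without motion, so the block is against the stop. Retreating.

>>> step_arm(
  targets=[
    [[-0.08, 0.0115, 0, 0, 0, 0, 0], [-0.2, 0.03, 0, 0, 0, 0, 0], [-0.24, 0.035, 0, 0, 0, 0, 0], [-0.24, 0.035, 0, 0, 0, 0, 0], [-0.24, 0.035, 0, 0, 0, 0, 0]],
  ],
)

```text
t: 21.55
ee_pos: [400.2, -73.7, 280.0]
orientation: [2.117, 1.776, 0.924]
ft_force: [0.8, -0.8, -3.9]
width: 25.5
grasp_force: 30.0
```

>>> step_arm(
  targets=[
    [[-0.24, 0.035, 0, 0, 0, 0, 0], [-0.24, 0.035, 0, 0, 0, 0, 0], [-0.24, 0.035, 0, 0, 0, 0, 0], [-0.2, 0.03, 0, 0, 0, 0, 0], [-0.14, 0.02, 0.1, 0, 0, 0, 0]],
  ],
)

```text
t: 22.18
ee_pos: [347.4, -66.0, 284.9]
orientation: [2.118, 1.776, 0.924]
ft_force: [0.0, 0.7, -3.0]
width: 25.8
grasp_force: 30.0
```

>>> step_arm(
  targets=[
    [[0, 0, 0.3, 0, 0, 0, 0], [0, 0, 0.3, 0, 0, 0, 0], [0, 0, 0.3, 0, 0, 0, 0], [0, 0, 0.3, 0, 0, 0, 0], [0, 0, 0.3, 0, 0, 0, 0]],
  ],
)

```text
t: 22.8
ee_pos: [347.8, -66.0, 360.8]
orientation: [2.116, 1.777, 0.925]
ft_force: [0.5, -0.6, -3.5]
width: 25.9
grasp_force: 30.0
```

Run:
```python
from plan import *
import plan as p
P,a=st()
th=np.radians(-8.2)
def S(x,y): d=np.array([x,y,0])-O;return d@u,d@v
plan([((-70,4,130),20,20),((*S(500,100),110),0,0),((*S(451,269.5),60),0,0),((*S(451,269.5),5),0,0)])
d=get_image("top");np.savez("top3.npz",**d)
im=d["pixels"][:,:,::-1].copy()
hsv=cv2.cvtColor(im,cv2.COLOR_BGR2HSV);m=((hsv[...,0]>8)&(hsv[...,0]<22)&(hsv[...,1]>60)&(hsv[...,2]>110)).astype(np.uint8)
m=m[190:245,170:225];ys,xs=np.nonzero(cv2.morphologyEx(m,cv2.MORPH_CLOSE,np.ones((5,5))));print("mat",onz(d,((xs.min()+xs.max())/2+170,(ys.min()+ys.max())/2+190),4))
for k,c in((0,(255,0,0)),(30,(0,255,255)),(125,(0,255,0))): cv2.circle(im,tuple(int(round(q)) for q in proj(d,P+k*a)),1,c,-1)
cv2.imwrite("pics/t3.png",cv2.resize(im[130:250,230:370],None,fx=5,fy=5,interpolation=cv2.INTER_CUBIC))
```

```text
t 22.8 tcp [347.8 -66.  360.8] q [-0.37  0.05  2.37  1.21  0.46 -1.25] tilt 39.2 lean dir 20.2
foot world [533.3   2.2 118.1] stand x -64.1 y 4.6 F [ 0.5 -0.6 -3.5] grip 30.0 w 25.9
d(/50) [1.58 0.64 1.27] turn(/4) [-1.67  4.49 -0.01] q [-0.14  0.09  2.07  0.26  0.69] q6~ -0.75
d(/50) [ 1.46  2.68 -0.02] turn(/4) [-1.71  4.7  -0.  ] q [0.18 0.24 1.85 0.   1.04] q6~ 0.18
d(/50) [-0.98  3.39 -1.  ] turn(/4) [0. 0. 0.] q [0.52 0.31 1.9  0.   0.93] q6~ 0.52
d(/50) [ 0.   0.  -1.1] turn(/4) [0. 0. 0.] q [0.52 0.37 1.97 0.   0.8 ] q6~ 0.52
mat [448.58748217 268.71423426   4.        ]
```

View pics/t3.png

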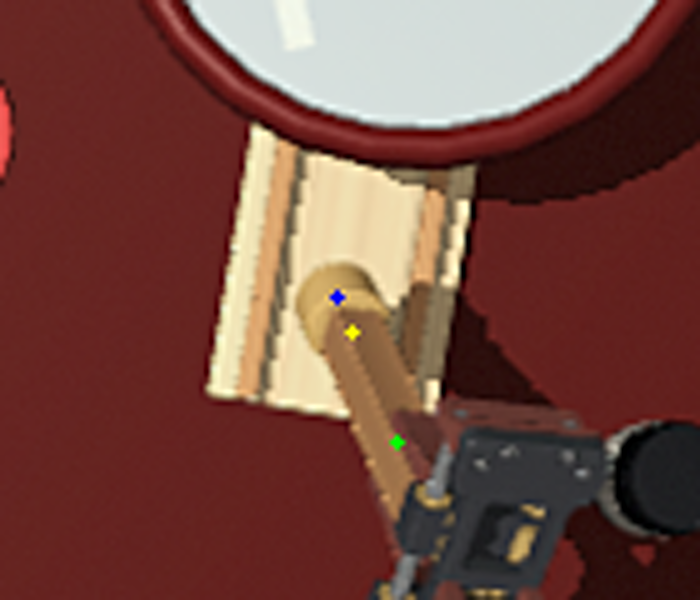

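Block is out of sight under the frame, and the tapper axis (foot at about (340,300)) still lines up with the prediction, so no slip in the grip. Next I'll bring it upright and carry it to the mat.

>>> step_arm(
  targets=[
    [[0.32, 0.12, 0.25, -0.338, 0.919, 0, 0], [0.32, 0.12, 0.25, -0.338, 0.919, 0, 0], [0.32, 0.12, 0.25, -0.338, 0.919, 0, 0], [0.32, 0.12, 0.25, -0.338, 0.919, 0, 0], [0.32, 0.16, 0.25, -0.338, 0.919, 0, 0]],
  ],
)

```text
t: 23.48
ee_pos: [426.4, -34.3, 421.2]
orientation: [2.288, 1.921, 0.491]
ft_force: [-0.1, 0.6, -3.0]
width: 25.8
grasp_force: 30.0
```

>>> step_arm(
  targets=[
    [[0.29, 0.5, 0, -0.338, 0.919, 0, 0], [0.29, 0.5, 0, -0.338, 0.919, 0, 0], [0.29, 0.5, 0, -0.338, 0.919, 0, 0], [0.29, 0.5, 0, -0.338, 0.919, 0, 0], [0.29, 0.5, 0, -0.338, 0.919, 0, 0]],
  ],
)

```text
t: 24.1
ee_pos: [499.0, 91.3, 420.8]
orientation: [-2.405, -2.019, -0.006]
ft_force: [0.3, 0.6, -3.7]
width: 26.0
grasp_force: 30.0
```

>>> step_arm(
  targets=[
    [[-0.2, 0.68, -0.1, 0, 0, 0, 0], [-0.2, 0.68, -0.15, 0, 0, 0, 0], [-0.2, 0.68, -0.15, 0, 0, 0, 0], [-0.2, 0.68, -0.2, 0, 0, 0, 0], [-0.2, 0.6, -0.2, 0, 0, 0, 0]],
  ],
)

```text
t: 24.72
ee_pos: [448.2, 257.4, 380.5]
orientation: [-2.406, -2.02, -0.01]
ft_force: [-0.3, -0.5, -3.1]
width: 26.2
grasp_force: 30.0
```

Run:
```python
from plan import *
P,a=st()
def S(x,y): d=np.array([x,y,0])-O;return d@u,d@v
plan([((*S(450,269),30),0,0),((*S(450,269),5),0,0)])
```

```text
t 24.73 tcp [448.2 257.4 380.5] q [0.5  0.3  1.89 0.   0.95 0.67] tilt 0.4 lean dir 43.3
foot world [449.6 258.7  67.5] stand x -183.5 y 246.6 F [-0.3 -0.5 -3.1] grip 30.0 w 26.2
d(/50) [ 0.04  0.23 -0.75] turn(/4) [-0.06  0.06 -0.01] q [0.52 0.34 1.94 0.   0.86] q6~ 0.52
d(/50) [ 0.   0.  -0.5] turn(/4) [0. 0. 0.] q [0.52 0.37 1.97 0.   0.8 ] q6~ 0.52
```

>>> step_arm(
  targets=[
    [[0.02, 0.08, -0.25, -0.06, 0.06, 0, 0], [0, 0.07, -0.3, 0, 0, 0, 0], [0, 0.05, -0.3, 0, 0, 0, 0], [0, 0, -0.2, 0, 0, 0, 0], [0, 0, -0.12, 0, 0, 0, 0]],
  ],
)

```text
t: 25.35
ee_pos: [450.0, 265.8, 321.7]
orientation: [2.406, 2.018, 0.0]
ft_force: [-0.9, 0.3, -3.2]
width: 25.8
grasp_force: 30.0
```

>>> step_arm(
  targets=[
    [[0, 0, -0.02, 0, 0, 0, 0], [0, 0, -0.02, 0, 0, 0, 0], [0, 0, -0.02, 0, 0, 0, 0], [0, 0, 0, 0, 0, 0, 0], [0, 0, 0, 0, 0, 0, 0]],
  ],
)

```text
t: 25.98
ee_pos: [449.9, 266.4, 319.7]
orientation: [2.405, 2.019, 0.002]
ft_force: [-0.0, 0.3, -3.3]
width: 26.0
grasp_force: 30.0
```

Run:
```python
from st import *
P,a=st()
d=get_image("side");im=d["pixels"][:,:,::-1]
cv2.imwrite("pics/s4.png",cv2.resize(im[80:230,150:350],None,fx=4,fy=4,interpolation=cv2.INTER_CUBIC))
```

```text
t 25.98 tcp [449.9 266.4 319.7] q [ 0.51  0.4   1.92 -0.    0.83  0.69] tilt 0.1 lean dir -2.1
foot world [450.6 266.4   6.7] stand x -183.7 y 254.3 F [-0.   0.3 -3.3] grip 30.0 w 26.0
```

View pics/s4.png

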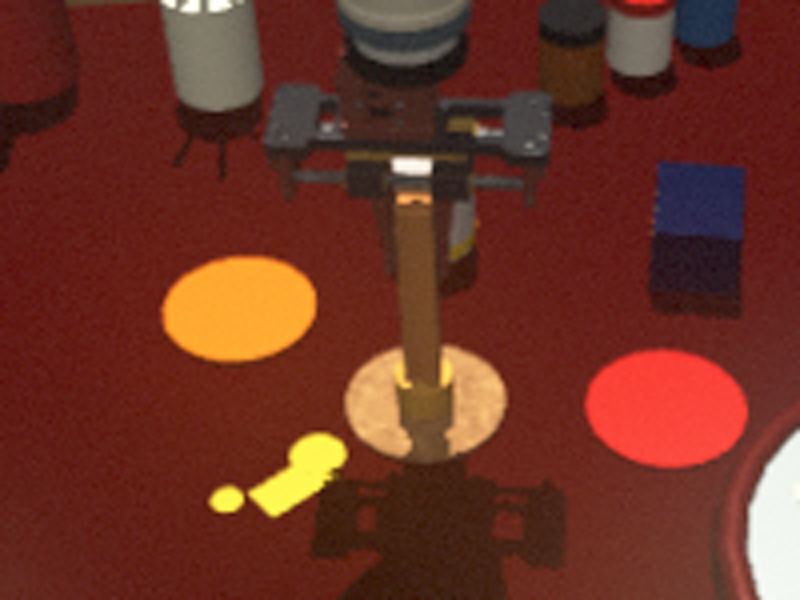

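The tapper is upright over the middle of the cork mat, with the foot at about (425,410) and the mat centre at about (426,404). Lowering the last few mm.

>>> step_arm(
  targets=[
    [[0, 0, -0.012, 0, 0, 0, 0], [0, 0, -0.012, 0, 0, 0, 0], [0, 0, -0.012, 0, 0, 0, 0], [0, 0, -0.012, 0, 0, 0, 0], [0, 0, 0, 0, 0, 0, 0]],
  ],
)

```text
t: 26.65
ee_pos: [449.9, 266.4, 317.3]
orientation: [2.405, 2.019, 0.002]
ft_force: [-0.2, -0.0, 0.2]
width: 26.1
grasp_force: 30.0
```

Weight is on the mat. Releasing and raising the hand.

>>> step_arm(
  targets=[
    [[0, 0, 0, 0, 0, 0, 1], [0, 0, 0, 0, 0, 0, 1], [0, 0, 0, 0, 0, 0, 1], [0, 0, 0, 0, 0, 0, 1], [0, 0, 0, 0, 0, 0, 1]],
  ],
)

```text
t: 27.28
ee_pos: [449.9, 266.3, 317.2]
orientation: [2.405, 2.019, 0.002]
ft_force: [0.4, -0.2, -0.3]
width: 72.4
grasp_force: 0.0
```

>>> step_arm(
  targets=[
    [[0, 0, 0.1, 0, 0, 0, 1], [0, 0, 0.3, 0, 0, 0, 1], [0, 0, 0.5, 0, 0, 0, 1], [0, 0, 0.6, 0, 0, 0, 1], [0, 0, 0.6, 0, 0, 0, 1]],
  ],
)

```text
t: 27.9
ee_pos: [449.8, 266.3, 424.2]
orientation: [2.405, 2.019, 0.003]
ft_force: [-0.2, -0.8, -0.0]
width: 87.7
grasp_force: 0.0
```

>>> step_arm(
  targets=[
    [[-0.6, 0, 0.3, 0, 0, 0, 1], [-0.6, 0, 0.3, 0, 0, 0, 1], [-0.6, 0, 0, 0, 0, 0, 1], [0, 0, 0, 0, 0, 0, 1], [0, 0, 0, 0, 0, 0, 1]],
  ],
)

```text
t: 28.52
ee_pos: [360.5, 266.5, 452.9]
orientation: [2.405, 2.019, 0.004]
ft_force: [0.8, 0.2, 0.6]
width: 87.8
grasp_force: 0.0
```

Run:
```python
from st import *
d=get_image("side");im=d["pixels"][:,:,::-1]
cv2.imwrite("pics/s5.png",cv2.resize(im[80:340,150:490],None,fx=2.3,fy=2.3,interpolation=cv2.INTER_CUBIC))
```

```text
(no output)
```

View pics/s5.png

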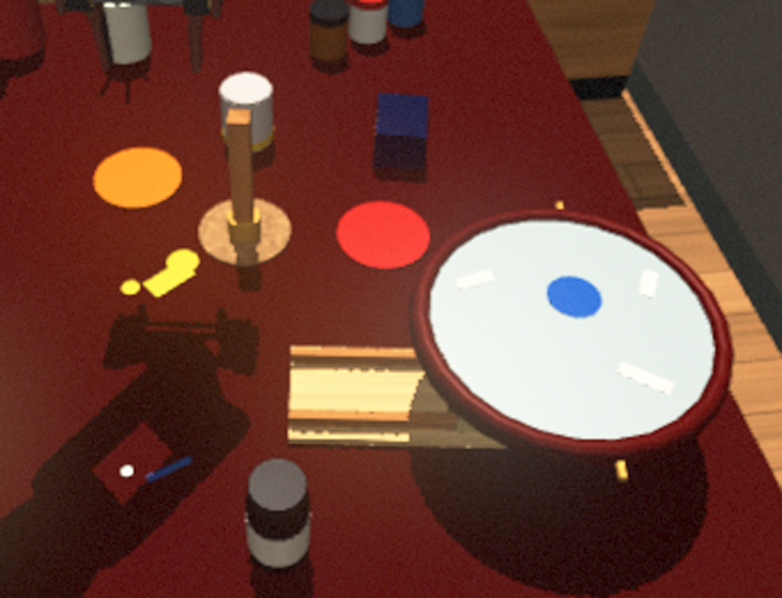

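The tapper stands upright on the cork mat at about (243,235), the block is out of sight under the frame, and the jar, tin and carton look unmoved. Handing in.

```bash
python3 -c "
from workcell import ctrl
print(ctrl.close_job())"
```

```text
the job is handed in; nothing more can be done
None
```

I handed the job in at about 28.6 s. I judged the riser block to be against the hidden stop from the force, which rose to about 10 N with almost no further movement. The tapper stands released and upright on the cork mat, and the jar, tin and carton look unmoved; no verdict came back.

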